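Snap a hub end cap home and pull-test it

ROBOT

A 6-joint arm with a two-finger parallel gripper is mounted at the origin on a cart in front of the work surface, level with it; the furniture and walls round the work are solid. World frame = base frame: x ahead of the robot, y to its left, z up, the work surface at z = 0. Lengths are in m, angles in rad, forces in N, time in s.
With the tool pointing down it reaches from about 0.25 to 0.775 m from the base axis. Payload 4 kg.
Tool frame: the origin (TCP) lies midway between the tips of the shut fingers; the grasp point (between the pads) lies 19 mm behind it; y points along the fingers, x is the direction in which the jaws open and shut, and the axes are right-handed (so a half turn about y gives the same grasp; the last joint's range is limited). The gripper opens to 94 mm and grips with 3 to 60 N. Pads are 16 mm wide; open, the fingers measure 119 mm over their backs; the gripper's body (75 mm by 177 mm) begins 78 mm behind the grasp point.
Start: joints at [1.123, 0.087, 1.371, -0, 1.684, -0.103], TCP at [0.186, 0.518, 0.206] pointing down, gripper open.
Joint ranges: [-3.1, 3.1], [-0.76, 2.03], [0.27, 2.55], [-1.08, 4.22], [0.17, 2.65], [-2.57, 2.57]. Speed limits (rad/s): [2.79, 2.79, 3.14, 3.14, 3.14, 3.14].

INTERFACE

Orientations are given as [roll, pitch, yaw] about the fixed x, y, z axes, in that order (R = Rz(yaw) Ry(pitch) Rx(roll)).
In Python, from bench import robot gives the robot as it stands.
- The arm moves only by the shell command python3 -m creep 'ROWS'. ROWS is JSON, a list of rows, each a list of 7 numbers: the shift along the tool's x, y, z in mm, then the turn, a rotation vector about the tool's x, y, z in degrees, then the closure in counts, from 0 (fully open) to 255 (shut). A call has 1 to 5 rows; each row is the pose to reach, as a shift and turn from the pose commanded when the call began, along the tool's axes at that moment; what a row does not reach only later rows make up. A row lasts 1/8 s, in which the tool goes at most 62.5 mm and 10.7 degrees, less where a joint would pass 70% of its speed; a pose out of reach is approached as far as the arm can. A call with a gripper value outside its range is refused whole. The fingers move at their own pace and stop on an object; the grip force is fixed at half the most. Time passes only in rows, so rows that repeat a pose let the fingers close. It gives the time, the measured TCP pose, the force and the opening at its end, in the units of the state.
- robot.get_obs(): the state, without advancing time (a new reading comes with each control period).
- robot.snapshot(name): name is "scene" or "top" or "wrist"; returns a dict with "color" (420x560x3 uint8, blue, green, red), "fx", "fy", "cx", "cy" (pixels), "world_from_camera" (4x4, takes a point from camera to world coordinates); the wrist camera has in their place "mount" (4x4, takes a point from camera to tool coordinates, whose origin is the TCP and whose axes are the tool frame's). Camera axes: x right, y down, z forward; pixel columns grow to the right and rows downward; lengths in m; the calibration is good to about 2 mm. A picture is of the moment at which its call begins: read the wrist's pose just before it. There is no depth.
- robot.close_job(): hands the job in, once; it reports no verdict.
Trained networks look in the newest picture that a camera, given by its name, has taken for a name from the list of things; names that differ only in an ending like _2 or _b are one class to them, and where a whole thing is asked for, a point or a joint stands for the part that bears it (a point fixed in the world has none). Each returns a list of dicts, best first, with "p" (0 to 1); they miss things now and then, are a little off and sometimes report something else, mostly with a low value. They report only what shows in the picture. A call takes as long as a camera call.
- robot.spot_in(name, camera): "point" ([x, y, z] in m, in world coordinates, good to about 4 mm: the middle of the surface that is visible of it).
- robot.landmark_of(name, camera): "point" ([x, y, z] in m, in world coordinates, good to about 4 mm: a listed point, or the origin of a listed thing).
The state is a dict: "time": time; "joint_positions": joint angles; "qvel": joint speeds; "joint_torque": joint torques, N m; "tool_pos": TCP position; "ee_rot": TCP orientation; "wrist_force": force on the tool from outside, world axes, zero at the start; "wrist_torque": the same for the moment, N m; "width": finger opening in m.
Only numpy, scipy, OpenCV 4.12 (cv2) and the standard library are available. Lean on these libraries where they do the work, as an engineer would, in place of code of your own. Each camera call takes 0.05 s, during which the arm holds its last target.

TASK

Take the red-headed hub end cap out of its wooden block, push it straight down into the mouth of the wheel hub on the pull-test stand until it snaps fully home (push gently, no harder than 30 N). Then prove that it holds: gripping the cap alone, not the hub, pull straight up through its free play and on with slowly rising force to 14 N (12 to 17 is fine), stay there for about a second without ever reaching 22 N, then ease it back down fully home and let go. Leave the pedal, the grease jar and the black bottom-bracket cup alone.

Things in the scene. Friction and masses are not known exactly. Their poses are not given: they have to be found in the camera images.
- cap_head (a point): centre of the red round head of the end cap (30 mm across, 26 mm high, graspable from any side). The cap stands upright, z up, 50 g, its top 13 mm above this point. Below the head is a bare metal spigot 19 mm across, 22 to 33 mm long, with a groove round its middle and a chamfered nose (12 mm across at its end) 35 to 46 mm below this point.
- cap_shoulder (a point): point on the cap's axis at the underside of the red head, 13 mm below cap_head; it meets the hub's rim when the cap is fully home. Snapped in, the cap can rise freely by about 0.5 to 12 mm (unknown: the nose's depth differs from cap to cap) before it is held; then it withstands well over 22 N. Half inserted, it slips out at a few newtons.
- hub_mouth (a point): centre of the hub's open top, level with its rim, 130 mm above the bench; z is the bore's axis, up. Bore 21 mm wide, 38 mm deep, rim 34 mm across. Three sprung steel balls in its wall, 9.5 mm below the rim, snap into the cap's groove: pushing the spigot past them takes about 5 to 15 N, then the shoulder meets the rim.
- hub (a joint): vertical movement of the hub on the stand's stiff spring, in m, 0 at rest, positive upward: 16 N per mm both ways, so 14 N of upward pull reads 0.00088 and 30 N of push -0.00188
- stand: blue pull-test stand fixed to the bench: base plate 120 x 100 mm, 16 mm thick, dark spring housing on it (50 mm across, top 40 mm above the bench) that carries the upright hub (48 mm across at the lower flange, 34 mm at the mouth). Origin at the centre of the underside.
- holder: light wooden block 90 x 60 x 36 mm fixed to the bench, with one through hole 22 mm wide at its centre in which the cap's spigot stands loosely, the red head resting on the block's top. Origin at the centre of the underside.
- pedal: black flat pedal 78 x 94 x 22 mm, bystander, loose; origin at the centre of its underside
- grease_jar: white jar with a black lid, 54 mm across, 70 mm high, bystander, loose; origin at the centre of its underside
- bb_cup: black notched bottom-bracket cup 47 mm across, 24 mm high, bystander, loose; origin at the centre of its underside

How it is judged:
By the outcome, as a careful person would: the job done as asked, in the order asked, and still so for the second after the job is handed in, with the robot touching nothing.
It also fails if it takes over 72 s, if anything falls off the work surface, if the arm or the gripper's body presses on something with over 40 N, if the wrist force passes 120 N, or if a joint passes its speed limit or range.

## Working session

There is one attempt and no reset: what is moved stays moved. The work goes in short steps, Python scripts to look and compute and a shell command to move; the robot and the scene stay as the last step left them, time stands still between calls to the robot, and variables do not carry over. Pictures are saved under pics/ and viewed, and the job is handed in when it is done.

```bash
ls; mkdir -p pics; cat > h.py <<'E'
from bench import robot
import numpy as np, cv2
from scipy.spatial.transform import Rotation as R
def st():
    o=robot.get_obs()
    print('t',round(o['time'],3),'pos',np.round(o['tool_pos'],4),'rot',np.round(o['ee_rot'],4),'F',np.round(o['wrist_force'],2),'w',round(o['width'],4))
    return o
def rel(p,o=None):
    o=o or robot.get_obs()
    return R.from_euler('xyz',o['ee_rot']).inv().apply(np.array(p)-o['tool_pos'])*1000
E
python3 - <<'E'
from h import *
o=st(); print(R.from_euler('xyz',o['ee_rot']).as_matrix().round(3))
for c in ['scene','top']:
    s=robot.snapshot(c); cv2.imwrite(f'pics/{c}1.png',s['color'])
    for n in ['cap_head','hub_mouth','cap_shoulder','holder','stand','pedal','grease_jar','bb_cup']:
        print(c,n,[(np.round(d['point'],4),round(d['p'],2)) for d in robot.landmark_of(n,c)[:2]])
st()
E
```

```text
pics
t 0.0 pos [0.1857 0.5171 0.2043] rot [-1.5706  0.0022  1.226 ] F [-0.89  0.33  0.34] w 0.0938
[[ 0.338 -0.001 -0.941]
 [ 0.941 -0.002  0.338]
 [-0.002 -1.     0.   ]]
scene cap_head [(array([0.5376, 0.1185, 0.0516]), 0.51)]
scene hub_mouth [(array([ 0.5704, -0.1404,  0.13  ]), 0.55)]
scene cap_shoulder []
scene holder [(array([0.5395, 0.1201, 0.0017]), 0.75)]
scene stand [(array([ 0.5706, -0.1365,  0.0044]), 0.66)]
scene pedal [(array([ 0.4262, -0.4382, -0.001 ]), 0.38)]
scene grease_jar [(array([ 0.4248, -0.4387,  0.0006]), 0.6), (array([ 6.145e-01, -4.444e-01, -2.000e-04]), 0.38)]
scene bb_cup []
top cap_head [(array([0.5407, 0.121 , 0.0523]), 0.4)]
top hub_mouth [(array([ 0.5712, -0.141 ,  0.1297]), 0.78)]
top cap_shoulder [(array([0.5358, 0.118 , 0.0326]), 0.44)]
top holder [(array([ 0.5717, -0.1421,  0.129 ]), 0.3)]
top stand [(array([ 0.5691, -0.1425, -0.0013]), 0.57)]
top pedal [(array([ 0.6143, -0.4488,  0.0029]), 0.83)]
top grease_jar [(array([ 0.421 , -0.4429, -0.0012]), 0.66)]
top bb_cup [(array([0.4318, 0.3869, 0.0052]), 0.52)]
t 0.9 pos [0.1859 0.5177 0.2055] rot [-1.5708e+00 -1.0000e-04  1.2260e+00] F [ 0.51 -0.64  0.1 ] w 0.094
```

View images.

View pics/scene1.png

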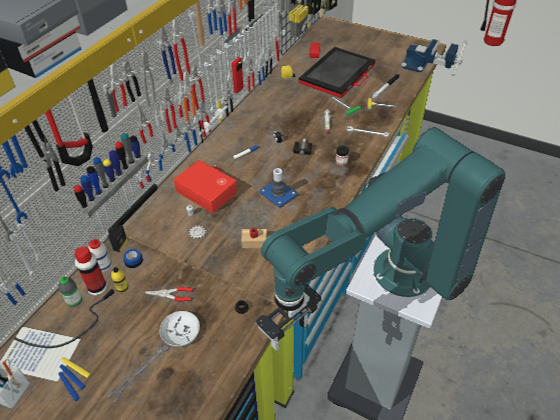

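View pics/top1.png

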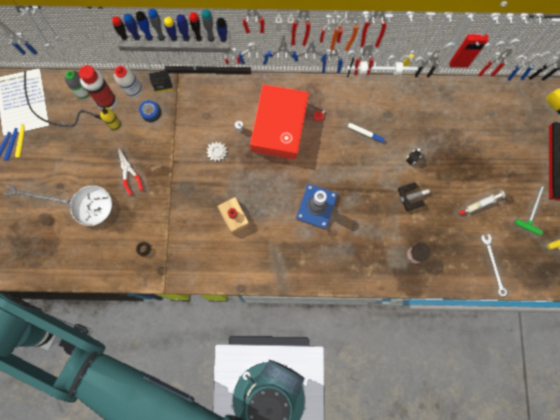

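```bash
python3 - <<'E'
from h import *
print(rel([.53,.12,.20]), rel([.571,-.141,.30]))
s=robot.snapshot('wrist'); print(s['mount'],s['fx'],s['cx'])
E
```

```text
[-257.96782662    5.49458078 -458.23700876] [-489.7397782   -94.53374083 -585.0364462 ]
[[ 9.99999506e-01 -5.40827557e-04  8.33688288e-04  4.14680324e-05]
 [-9.52632647e-04 -2.82902801e-01  9.59148110e-01 -1.78979604e-01]
 [-2.82880978e-04 -9.59148431e-01 -2.82903176e-01  8.24627325e-02]
 [ 0.00000000e+00  0.00000000e+00  0.00000000e+00  1.00000000e+00]] 320.7835881209578 278.7717037756075
```

```bash
python3 -m creep '[[-29,0,-51,0,0,0,0],[-58,0,-102,0,0,0,0],[-87,0,-153,0,0,0,0],[-116,0,-204,0,0,0,0],[-145,0,-255,0,0,0,0]]'; python3 -m creep '[[-29,0,-51,0,0,0,0],[-58,0,-102,0,0,0,0],[-87,0,-153,0,0,0,0],[-110,0,-195,0,0,0,0],[-113,5,-203,0,0,0,0]]'; python3 - <<'E'
from h import *
for i in range(2):
    o=st()
    s=robot.snapshot('wrist'); cv2.imwrite(f'pics/w{i}.png',s['color'])
    for n in ['cap_head','cap_shoulder','holder']:
        print(n,[(np.round(d['point'],4),round(d['p'],2)) for d in robot.landmark_of(n,'wrist')[:2]])
E
```

```text
time: 1.58
tool_pos: [0.3779, 0.2935, 0.2057]
ee_rot: [-1.571, -0.001, 1.226]
wrist_force: [1.1, 0.3, 0.4]
width: 0.0944
time: 2.2
tool_pos: [0.5314, 0.1176, 0.2003]
ee_rot: [-1.571, 0.0, 1.222]
wrist_force: [-0.7, 0.3, 0.2]
width: 0.0938
t 2.2 pos [0.5314 0.1176 0.2003] rot [-1.5714e+00  1.0000e-04  1.2218e+00] F [-0.69  0.32  0.24] w 0.0938
cap_head [(array([0.5379, 0.1159, 0.0474]), 0.88)]
cap_shoulder [(array([0.5391, 0.1188, 0.0339]), 0.97)]
holder [(array([ 0.5377,  0.1154, -0.0035]), 0.7)]
t 2.4 pos [0.529  0.1209 0.2003] rot [-1.5698e+00 -3.0000e-04  1.2270e+00] F [-0.32 -0.61 -0.  ] w 0.094
cap_head [(array([0.5386, 0.1145, 0.0512]), 0.6)]
cap_shoulder [(array([0.5343, 0.1193, 0.0332]), 0.74)]
holder [(array([ 0.5376,  0.1156, -0.0034]), 0.59)]
```

View pics/w1.png

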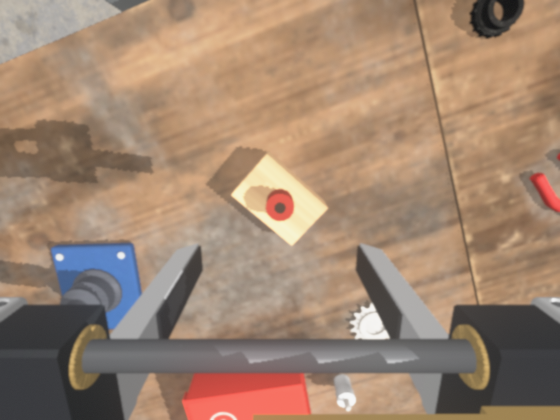

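```bash
cat >> h.py <<'E'
def ray(s,o,px,z):
    T=np.eye(4);T[:3,:3]=R.from_euler('xyz',o['ee_rot']).as_matrix();T[:3,3]=o['tool_pos']
    W=T@s['mount'] if 'mount' in s else s['world_from_camera']
    d=W[:3,:3]@np.array([(px[0]-s['cx'])/s['fx'],(px[1]-s['cy'])/s['fy'],1]);c=W[:3,3]
    return c+d*(z-c[2])/d[2]
def red(img,box=None):
    h=cv2.cvtColor(img,cv2.COLOR_BGR2HSV)
    m=(((h[...,0]<8)|(h[...,0]>172))&(h[...,1]>150)&(h[...,2]>60)).astype(np.uint8)
    n,l,s,c=cv2.connectedComponentsWithStats(m)
    return [(s[i],c[i].round(1)) for i in range(1,n) if s[i][4]>150]
E
python3 - <<'E'
from h import *
o=st(); s=robot.snapshot('wrist')
for b,c in red(s['color']): print(b,c,ray(s,o,c,.059))
print(ray(s,o,(280,207),.062))
im=cv2.resize(s['color'][160:250,220:340],None,fx=6,fy=6,interpolation=cv2.INTER_CUBIC); cv2.imwrite('pics/crop1.png',im)
E
```

```text
t 2.6 pos [0.5292 0.1212 0.201 ] rot [-1.5714e+00 -6.0000e-04  1.2279e+00] F [-0.73 -0.23  0.58] w 0.0937
[530 173  30  38 469] [545.  191.5] [0.61371203 0.3815595  0.059     ]
[267 193  25  26 445] [279.2 204.8] [0.53515078 0.11993866 0.059     ]
[ 182  374  128   46 4902] [245.2 394.7] [ 0.75375164 -0.00341256  0.059     ]
[0.53685915 0.12019495 0.062     ]
```

View pics/crop1.png

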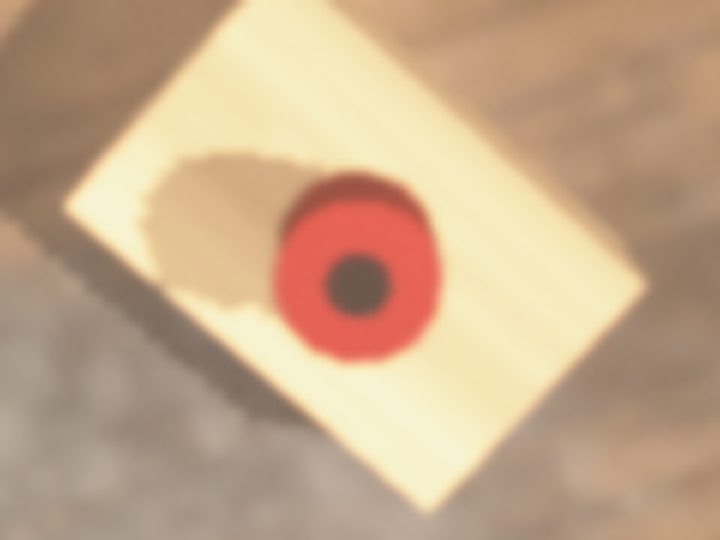

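```bash
python3 - <<'E'
from h import *
# average pose while holding (camera calls), several estimates
P=[];E=[]
for i in range(4):
    o=robot.get_obs();P.append(o['tool_pos']);E.append(o['ee_rot']); s=robot.snapshot('wrist')
o=dict(o);o['tool_pos']=np.mean(P,0);o['ee_rot']=np.mean(E,0)
p=ray(s,o,(279.5,207.4),.062);print(o['tool_pos'],o['ee_rot'],p,rel([p[0],p[1],.0395],o))
E
```

```text
[0.52941583 0.12077159 0.20084212] [-1.57128391e+00 -3.87740619e-04  1.22732021e+00] [0.53722803 0.11916945 0.062     ] [  1.05973181 161.34637542  -7.81676455]
```

```bash
python3 -m creep '[[1,50,-8,0,0,0,0],[1,100,-8,0,0,0,0],[1,140,-8,0,0,0,0],[1,140,-8,0,0,0,0]]'; python3 - <<'E'
from h import *
o=st(); s=robot.snapshot('wrist'); cv2.imwrite('pics/w2.png',s['color']); 
print(red(s['color']))
E
```

```text
time: 3.35
tool_pos: [0.5345, 0.1179, 0.0567]
ee_rot: [-1.563, 0.004, 1.226]
wrist_force: [-0.1, 1.1, -0.6]
width: 0.0943
t 3.35 pos [0.5345 0.1179 0.0567] rot [-1.563   0.0038  1.2261] F [-0.1   1.11 -0.62] w 0.0943
[(array([ 259,  240,   46,   44, 1242], dtype=int32), array([281.7, 261.5]))]
```

View pics/w2.png

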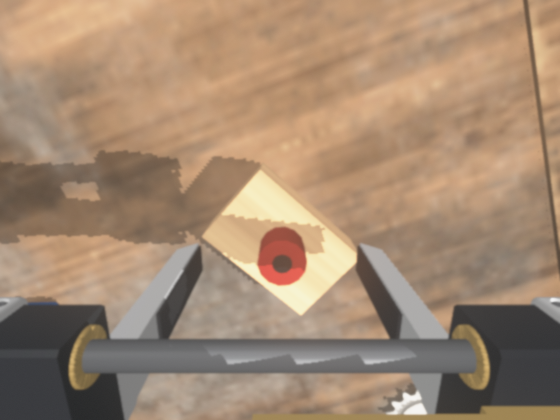

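```bash
python3 - <<'E'
from h import *
P=[];E=[]
for i in range(5):
    o=robot.get_obs();P.append(o['tool_pos']);E.append(o['ee_rot']); s=robot.snapshot('wrist')
print(np.round(P,4))
o=dict(o);o['tool_pos']=np.mean(P[1:],0);o['ee_rot']=np.mean(E[1:],0)
p=ray(s,o,(282,263.5),.062);print(o['tool_pos'],o['ee_rot'],p,rel([p[0],p[1],.0395],o))
cv2.imwrite('pics/crop2.png',cv2.resize(s['color'][210:310,220:340],None,fx=6,fy=6,interpolation=cv2.INTER_CUBIC))
E
```

```text
[[0.5367 0.1182 0.0596]
 [0.5383 0.1184 0.0617]
 [0.5392 0.1185 0.0629]
 [0.5395 0.1185 0.0633]
 [0.5395 0.1185 0.0634]]
[0.53914412 0.11847592 0.06280683] [-1.57420145 -0.00179781  1.22602169] [0.54405849 0.1190183  0.062     ] [ 2.12953091 23.3256877  -4.36244424]
```

View pics/crop2.png

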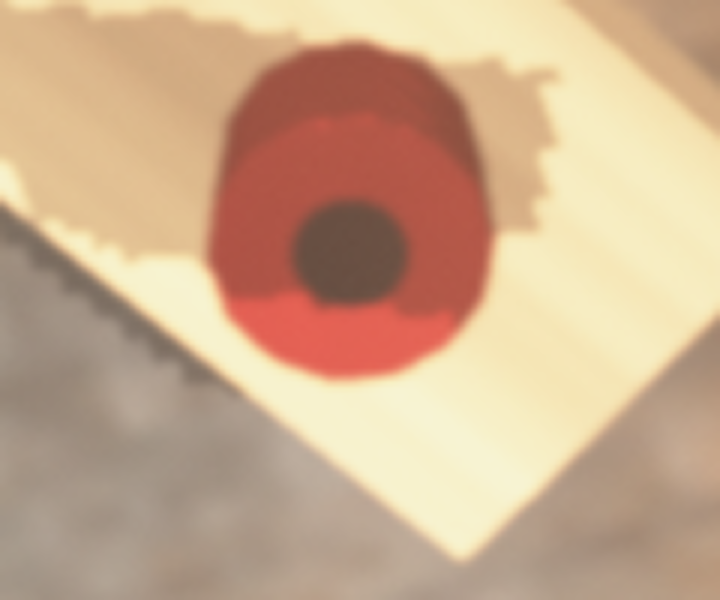

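```bash
python3 - <<'E'
from h import *
P=[];E=[]
for i in range(3):
    o=robot.get_obs();P.append(o['tool_pos']);E.append(o['ee_rot']); s=robot.snapshot('wrist')
print(np.round(P,4),np.round(E,4))
cv2.imwrite('pics/crop3.png',cv2.resize(s['color'][210:310,220:340],None,fx=6,fy=6,interpolation=cv2.INTER_CUBIC))
for v in (250,252,254):
  p=ray(s,o,(278.6,v),.062);print(p,rel([p[0],p[1],.0395],o))
E
```

```text
[[0.5394 0.1185 0.0631]
 [0.5391 0.1185 0.0627]
 [0.5387 0.1184 0.0623]] [[-1.5750e+00 -2.2000e-03  1.2261e+00]
 [-1.5744e+00 -1.9000e-03  1.2260e+00]
 [-1.5737e+00 -1.5000e-03  1.2261e+00]]
[0.53426586 0.12011369 0.062     ] [ 0.05124932 22.78419419  4.8321265 ]
[0.53550055 0.11966975 0.062     ] [ 0.05067733 22.78798474  3.52005699]
[0.53674002 0.1192241  0.062     ] [ 0.05010313 22.79178997  2.20290552]
```

View pics/crop3.png

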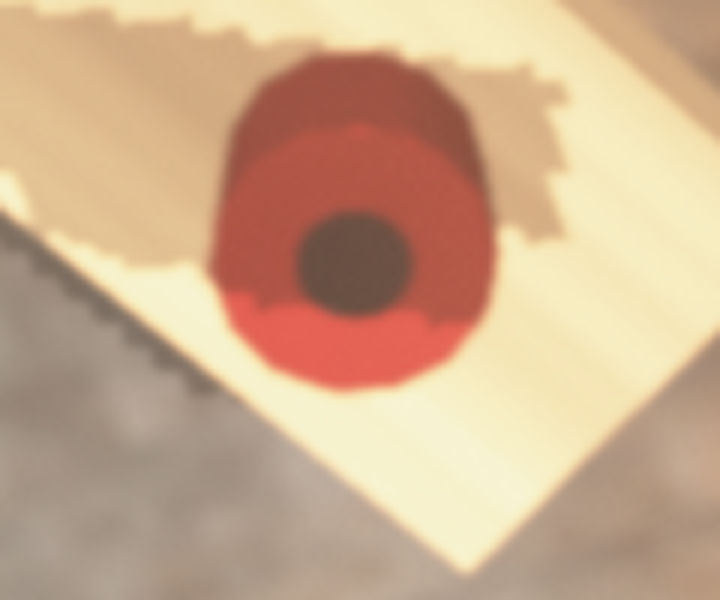

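```bash
python3 -m creep '[[0,6,0,0,0,0,0],[0,12,0,0,0,0,0],[0,18,0,0,0,0,0],[0,21.5,0,0,0,0,0],[0,21.5,0,0,0,0,0]]'; python3 - <<'E'
from h import *
for i in range(4): o=st(); s=robot.snapshot('wrist')
cv2.imwrite('pics/w3.png',s['color'])
E
```

```text
time: 4.42
tool_pos: [0.5373, 0.1182, 0.0384]
ee_rot: [-1.57, 0.0, 1.226]
wrist_force: [-0.3, -0.4, -0.2]
width: 0.0937
t 4.425 pos [0.5373 0.1182 0.0384] rot [-1.5698e+00  4.0000e-04  1.2260e+00] F [-0.28 -0.41 -0.17] w 0.0937
t 4.475 pos [0.5375 0.1183 0.0388] rot [-1.5705e+00  1.0000e-04  1.2260e+00] F [1.42 0.86 0.59] w 0.0938
t 4.525 pos [0.5377 0.1183 0.039 ] rot [-1.5709e+00 -2.0000e-04  1.2260e+00] F [ 0.4   0.86 -0.73] w 0.094
t 4.575 pos [0.5378 0.1183 0.0392] rot [-1.5712e+00 -3.0000e-04  1.2260e+00] F [-0.65  0.07 -0.86] w 0.0943
```

View pics/w3.png

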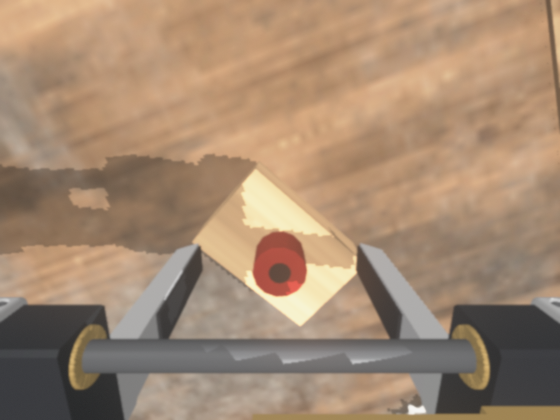

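```bash
python3 -m creep '[[0,0,0,0,0,0,130],[0,0,0,0,0,0,200],[0,0,0,0,0,0,255],[0,0,0,0,0,0,255],[0,0,0,0,0,0,255]]';python3 -m creep '[[0,0,0,0,0,0,255],[0,0,0,0,0,0,255]]'; python3 - <<'E'
from h import *
for i in range(2): o=st(); s=robot.snapshot('wrist')
cv2.imwrite('pics/w4.png',s['color'])
E
```

```text
time: 5.25
tool_pos: [0.5376, 0.1183, 0.039]
ee_rot: [-1.571, -0.0, 1.226]
wrist_force: [0.6, 0.5, -0.0]
width: 0.0478
time: 5.5
tool_pos: [0.5376, 0.1183, 0.039]
ee_rot: [-1.571, -0.0, 1.226]
wrist_force: [-0.3, 0.8, -0.1]
width: 0.0286
t 5.5 pos [0.5376 0.1183 0.039 ] rot [-1.5708e+00 -1.0000e-04  1.2260e+00] F [-0.28  0.83 -0.1 ] w 0.0286
t 5.55 pos [0.5376 0.1183 0.039 ] rot [-1.5708e+00 -1.0000e-04  1.2260e+00] F [0.16 0.23 0.43] w 0.0289
```

View pics/w4.png

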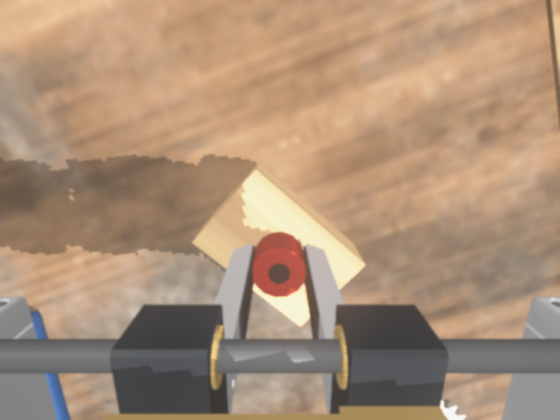

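```bash
python3 -m creep '[[0,-10,0,0,0,0,255],[0,-25,0,0,0,0,255],[0,-50,0,0,0,0,255],[0,-80,0,0,0,0,255],[0,-110,0,0,0,0,255]]';python3 -m creep '[[0,-40,0,0,0,0,255],[0,-80,0,0,0,0,255],[0,-100,0,0,0,0,255],[0,-101,0,0,0,0,255]]'; python3 - <<'E'
from h import *
for i in range(3): o=st(); s=robot.snapshot('wrist')
cv2.imwrite('pics/w5.png',s['color'])
s2=robot.snapshot('scene'); cv2.imwrite('pics/scene2.png',cv2.resize(s2['color'][140:320,200:440],None,fx=3,fy=3))
o=robot.get_obs()
for h in (.240,): print(rel([.571,-.141,h],o))
for c in ['scene','wrist']: print([(np.round(d['point'],4),round(d['p'],2)) for d in robot.landmark_of('hub_mouth',c)[:2]],[(np.round(d['point'],4),round(d['p'],2)) for d in robot.landmark_of('cap_head',c)[:2]])
E
```

```text
time: 6.22
tool_pos: [0.5379, 0.1183, 0.1513]
ee_rot: [-1.572, -0.001, 1.226]
wrist_force: [0.3, -0.1, 0.1]
width: 0.0286
time: 6.72
tool_pos: [0.5386, 0.1184, 0.2535]
ee_rot: [-1.576, -0.003, 1.226]
wrist_force: [0.4, 0.2, -1.1]
width: 0.0285
t 6.725 pos [0.5386 0.1184 0.2535] rot [-1.5763 -0.0028  1.226 ] F [ 0.38  0.16 -1.13] w 0.0285
t 6.775 pos [0.538  0.1183 0.2515] rot [-1.5734e+00 -1.3000e-03  1.2260e+00] F [-0.35  0.02 -1.64] w 0.0288
t 6.825 pos [0.5375 0.1182 0.25  ] rot [-1.571e+00 -2.000e-04  1.226e+00] F [-0.07 -0.35 -0.07] w 0.0286
[-232.42498458    8.50554463 -119.64811986]
[(array([ 0.572 , -0.1393,  0.1277]), 0.78)] [(array([0.537 , 0.1144, 0.2632]), 0.67)]
[(array([ 0.5753, -0.1395,  0.1308]), 0.59)] [(array([0.5375, 0.1142, 0.2595]), 0.66)]
```

View pics/w5.png

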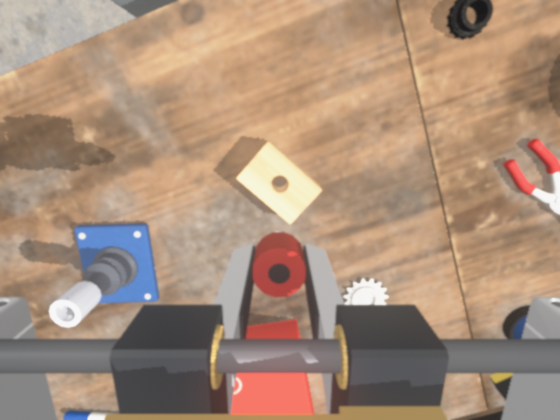

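View pics/scene2.png

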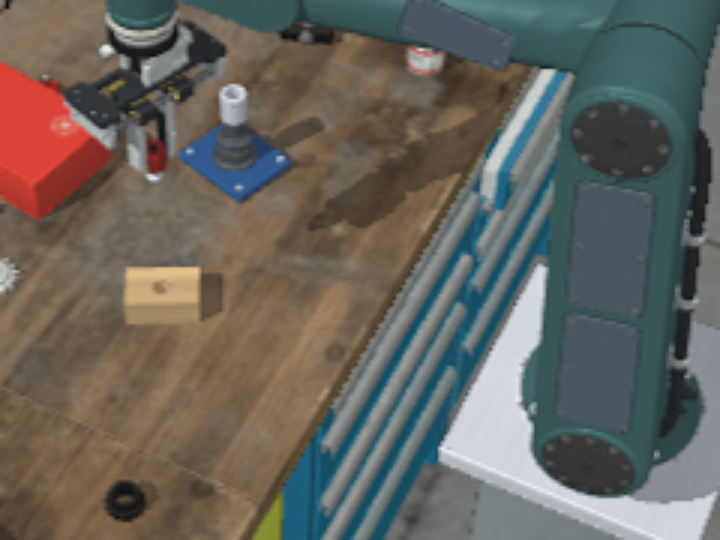

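```bash
python3 -m creep '[[-35,0,-12,0,0,0,255],[-90,0,-31,0,0,0,255],[-145,0,-50,0,0,0,255],[-200,0,-69,0,0,0,255],[-232,0,-80,0,0,0,255]]';python3 -m creep '[[0,15,0,0,0,0,255],[0,30,0,0,0,0,255],[0,40,0,0,0,0,255],[0,45,0,0,0,0,255],[0,45,0,0,0,0,255]]'; python3 - <<'E'
from h import *
for i in range(4): s=robot.snapshot('top'); o=st()
s=robot.snapshot('wrist'); cv2.imwrite('pics/w6.png',s['color'])
o=st()
print([(np.round(d['point'],4),round(d['p'],2)) for d in robot.landmark_of('hub_mouth','wrist')[:2]])
cv2.imwrite('pics/crop6.png',cv2.resize(s['color'][180:320,210:350],None,fx=4,fy=4,interpolation=cv2.INTER_CUBIC))
E
```

```text
time: 7.75
tool_pos: [0.5339, -0.1298, 0.2493]
ee_rot: [-1.57, 0.0, 1.224]
wrist_force: [0.0, -0.7, -1.0]
width: 0.0285
time: 8.38
tool_pos: [0.5344, -0.1263, 0.2046]
ee_rot: [-1.57, -0.0, 1.227]
wrist_force: [-0.9, -0.0, -0.1]
width: 0.0284
t 8.425 pos [ 0.5347 -0.1266  0.2052] rot [-1.5712e+00 -1.0000e-04  1.2270e+00] F [-1.12  0.89 -0.33] w 0.0287
t 8.475 pos [ 0.5348 -0.1268  0.2055] rot [-1.5718e+00 -1.0000e-04  1.2267e+00] F [ 0.93  0.19 -0.66] w 0.0282
t 8.525 pos [ 0.5349 -0.1269  0.2057] rot [-1.5721e+00 -1.0000e-04  1.2265e+00] F [ 0.04 -0.29 -0.89] w 0.0287
t 8.575 pos [ 0.5349 -0.1271  0.2057] rot [-1.5722e+00 -1.0000e-04  1.2262e+00] F [ 0.69  0.32 -0.4 ] w 0.0285
t 8.625 pos [ 0.5348 -0.1271  0.2057] rot [-1.5721e+00 -1.0000e-04  1.2262e+00] F [ 0.42  0.55 -0.42] w 0.0282
[]
```

View pics/w6.png

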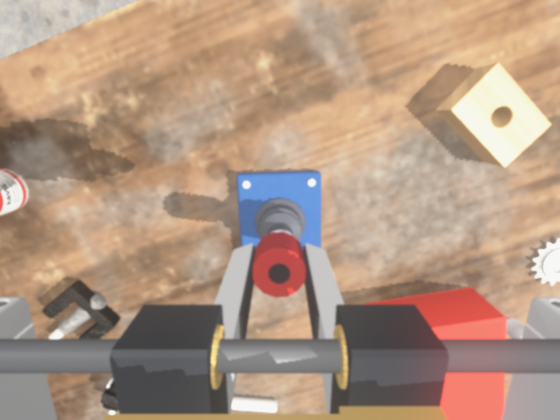

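View pics/crop6.png

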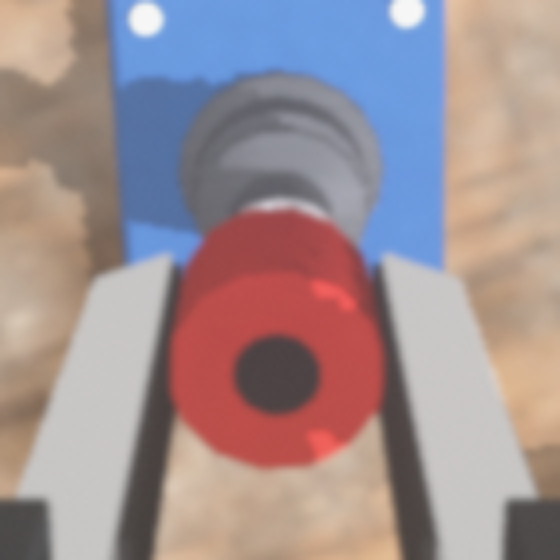

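```bash
python3 -m creep '[[0,0,-8,0,0,0,255],[0,0,-20,0,0,0,255],[0,0,-32,0,0,0,255],[0,0,-40,0,0,0,255],[0,0,-40,0,0,0,255]]'; python3 - <<'E'
from h import *
for i in range(6): s=robot.snapshot('top'); o=st() if i>3 else 0
s=robot.snapshot('wrist'); cv2.imwrite('pics/w7.png',s['color'])
o=st()
print([(np.round(d['point'],4),round(d['p'],2)) for d in robot.landmark_of('hub_mouth','wrist')[:2]])
cv2.imwrite('pics/crop7.png',cv2.resize(s['color'][170:310,210:350],None,fx=4,fy=4,interpolation=cv2.INTER_CUBIC))
E
```

```text
time: 9.3
tool_pos: [0.5726, -0.1409, 0.2045]
ee_rot: [-1.57, -0.0, 1.226]
wrist_force: [0.9, 0.8, -0.8]
width: 0.0286
t 9.55 pos [ 0.5719 -0.1405  0.2051] rot [-1.5709e+00 -1.0000e-04  1.2261e+00] F [-0.49  0.4   0.2 ] w 0.029
t 9.6 pos [ 0.5719 -0.1405  0.2052] rot [-1.5710e+00 -1.0000e-04  1.2261e+00] F [ 0.16 -0.24 -0.98] w 0.0287
t 9.65 pos [ 0.572  -0.1405  0.2052] rot [-1.5710e+00 -1.0000e-04  1.2261e+00] F [ 0.79 -0.37 -0.39] w 0.028
[(array([ 0.5754, -0.1388,  0.1304]), 0.89)]
```

View pics/crop7.png

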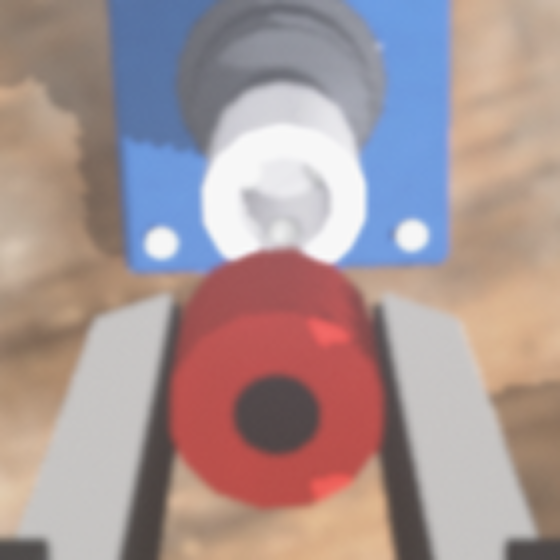

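```bash
cat > fit.py <<'E'
from h import *
from scipy.optimize import least_squares
def cam(s,o):
    T=np.eye(4);T[:3,:3]=R.from_euler('xyz',o['ee_rot']).as_matrix();T[:3,3]=o['tool_pos'];return T@s['mount']
def proj(s,W,P):
    q=(np.asarray(P)-W[:3,3])@W[:3,:3]; return np.c_[s['fx']*q[:,0]/q[:,2]+s['cx'],s['fy']*q[:,1]/q[:,2]+s['cy']]
a=np.linspace(0,2*np.pi,120)
def circ(c,r): return np.c_[c[0]+r*np.cos(a),c[1]+r*np.sin(a),np.full(120,c[2])]
def world(s,o,pts,z): return np.array([ray(s,o,p,z)[:2] for p in pts])
def fitc(s,o,pts,z,r):
    w=world(s,o,pts,z)
    f=least_squares(lambda v:np.hypot(w[:,0]-v[0],w[:,1]-v[1])-r,w.mean(0),loss='soft_l1',f_scale=.0005); return f.x,f.fun
E
python3 - <<'E'
from fit import *
o=st(); s=robot.snapshot('wrist')
u=lambda L:[((x)/4+210-.375,(y)/4+170-.375) for x,y in L]
W=cam(s,o)
h,e=fitc(s,o,u([(202,195),(366,195),(284,121),(225,252),(228,140),(342,142)]),.130,.017);print('rim',h,e*1000)
b,e=fitc(s,o,u([(243,205),(331,203),(287,158)]),.130,.0105);print('bore',b,e*1000)
zt=o['tool_pos'][2]+.023
c,e=fitc(s,o,u([(168,395),(386,395),(277,507)]),zt,.015);print('cap',c,e*1000,ray(s,o,u([(277,413)])[0],zt))
im=cv2.resize(s['color'],None,fx=4,fy=4,interpolation=cv2.INTER_CUBIC)
for P,col in ((circ([*h,.13],.017),(0,255,0)),(circ([*h,.13],.0105),(255,0,255)),(circ([*c,zt],.015),(255,255,0))):
    cv2.polylines(im,[(proj(s,W,P)*4+1.5).astype(int)],True,col,1)
cv2.imwrite('pics/ov.png',im[680:1240,840:1400])
d=np.r_[c-h,0]; print('cap-hub in tool',R.from_euler('xyz',o['ee_rot']).inv().apply(d)*1000, 'cap-tcp',R.from_euler('xyz',o['ee_rot']).inv().apply(np.r_[c-o['tool_pos'][:2],0])*1000)
E
```

```text
t 9.7 pos [ 0.572  -0.1406  0.2052] rot [-1.5711e+00 -1.0000e-04  1.2261e+00] F [-0.65 -0.11 -0.45] w 0.0287
rim [ 0.57273023 -0.13892479] [ 0.05375251  0.10498098 -0.21440161  0.05435321  0.17445225  0.1506034 ]
bore [ 0.57451374 -0.13884583] [-1.29635258 -1.32114732  0.05892328]
cap [ 0.57000279 -0.13960632] [-0.26934515 -0.26928649 -0.06613   ] [ 0.57059409 -0.13981891  0.22817942]
cap-hub in tool [-1.56314162e+00 -8.49715697e-04  2.33666964e+00] cap-tcp [ 2.20899394e-01 -6.45568507e-04  2.18701152e+00]
```

View pics/ov.png

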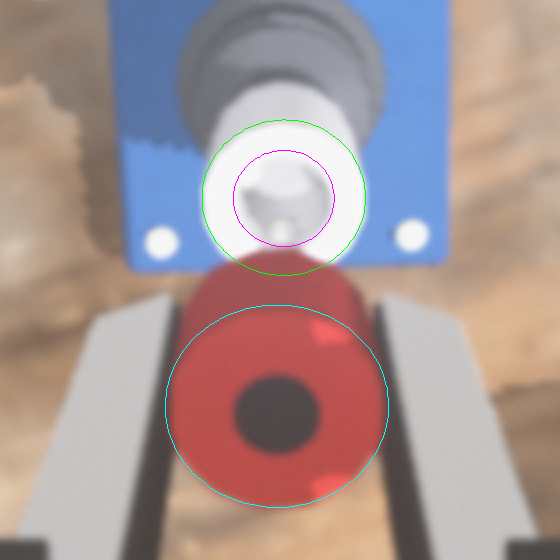

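```bash
python3 -m creep '[[1.5,7,-1.8,0,0,0,255],[1.5,14,-1.8,0,0,0,255],[1.5,21,-1.8,0,0,0,255],[1.5,27,-1.8,0,0,0,255],[1.5,27,-1.8,0,0,0,255]]'; python3 - <<'E'
from h import *
for i in range(6): s=robot.snapshot('top'); o=st() if i>3 else 0
s=robot.snapshot('wrist'); 
cv2.imwrite('pics/crop8.png',cv2.resize(s['color'][170:310,210:350],None,fx=4,fy=4,interpolation=cv2.INTER_CUBIC))
s=robot.snapshot('scene')
o=st(); cv2.imwrite('pics/s8.png',cv2.resize(s['color'][150:220,240:330],None,fx=6,fy=6,interpolation=cv2.INTER_CUBIC))
E
```

```text
time: 10.38
tool_pos: [0.5739, -0.1397, 0.177]
ee_rot: [-1.569, -0.0, 1.226]
wrist_force: [-0.0, 0.1, -0.2]
width: 0.0287
t 10.625 pos [ 0.5746 -0.1399  0.1784] rot [-1.5717e+00 -1.0000e-04  1.2260e+00] F [-0.63 -1.05 -0.14] w 0.0286
t 10.675 pos [ 0.5745 -0.1399  0.1784] rot [-1.5716e+00 -1.0000e-04  1.2260e+00] F [ 0.3  -1.69 -0.61] w 0.0285
t 10.775 pos [ 0.5745 -0.1399  0.1783] rot [-1.5713e+00 -1.0000e-04  1.2260e+00] F [ 0.15  0.03 -0.68] w 0.0287
```

View pics/crop8.png

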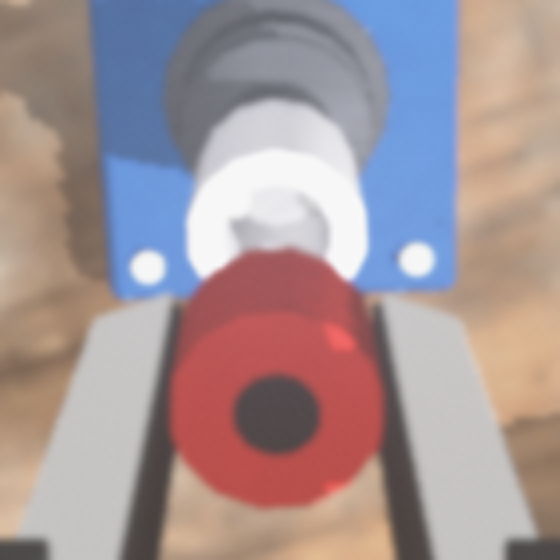

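View pics/s8.png

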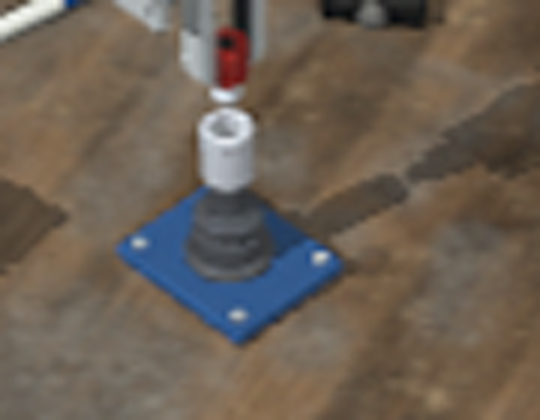

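```bash
python3 - <<'E'
from fit import *
o=st(); s=robot.snapshot('wrist')
u=lambda L:[((x)/4+210-.375,(y)/4+170-.375) for x,y in L]
W=cam(s,o)
h,e=fitc(s,o,u([(186,228),(369,228),(277,149),(203,272),(352,275),(214,170),(341,170)]),.130,.017);print('rim',h,e*1000)
zt=o['tool_pos'][2]+.023
c=ray(s,o,u([(277,413)])[0],zt)[:2];print('cap',c)
d=np.r_[c-h,0]; print('cap-hub in tool',R.from_euler('xyz',o['ee_rot']).inv().apply(d)*1000)
P=circ([*h,.13],.017)
im=cv2.resize(s['color'],None,fx=4,fy=4,interpolation=cv2.INTER_CUBIC)
cv2.polylines(im,[(proj(s,W,P)*4+1.5).astype(int)],True,(0,255,0),1)
cv2.imwrite('pics/ov2.png',im[680:1240,840:1400])
# scene/top check of hub rim with own camera
s=robot.snapshot('top');cv2.imwrite('pics/t8.png',cv2.resize(s['color'][170:240,270:360],None,fx=7,fy=7,interpolation=cv2.INTER_CUBIC))
E
```

```text
t 10.775 pos [ 0.5745 -0.1399  0.1783] rot [-1.5713e+00 -1.0000e-04  1.2260e+00] F [ 0.15  0.03 -0.68] w 0.0287
rim [ 0.57276461 -0.13879193] [ 0.19314985  0.15087133 -0.68176241 -0.82641287 -0.54039215  0.01070757
 -0.0277467 ]
cap [ 0.57307398 -0.13913116]
cap-hub in tool [-2.14690376e-01  1.84602985e-04 -4.05827229e-01]
```

View pics/ov2.png

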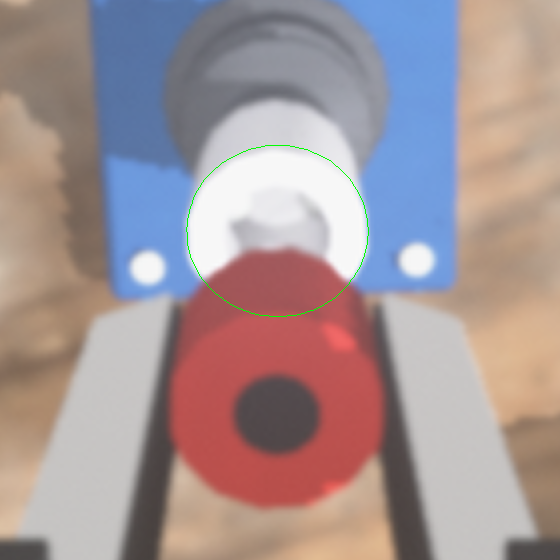

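```bash
python3 -m creep '[[0,3,0,0,0,0,255],[0,6,0,0,0,0,255],[0,9,0,0,0,0,255],[0,12,0,0,0,0,255],[0,12,0,0,0,0,255]]';  python3 -m creep '[[0,2,0,0,0,0,255],[0,4,0,0,0,0,255],[0,6,0,0,0,0,255],[0,8,0,0,0,0,255],[0,8,0,0,0,0,255]]'; python3 - <<'E'
from h import *
for i in range(4): s=robot.snapshot('wrist'); o=st()
cv2.imwrite('pics/crop9.png',cv2.resize(s['color'][170:310,210:350],None,fx=4,fy=4,interpolation=cv2.INTER_CUBIC))
s=robot.snapshot('scene')
cv2.imwrite('pics/s9.png',cv2.resize(s['color'][150:220,240:330],None,fx=6,fy=6,interpolation=cv2.INTER_CUBIC))
E
```

```text
time: 11.5
tool_pos: [0.5741, -0.1397, 0.1655]
ee_rot: [-1.57, -0.0, 1.226]
wrist_force: [0.4, 1.4, -1.5]
width: 0.0285
time: 12.12
tool_pos: [0.5742, -0.1398, 0.1577]
ee_rot: [-1.57, -0.0, 1.226]
wrist_force: [-0.3, -0.5, 0.7]
width: 0.0285
t 12.175 pos [ 0.5743 -0.1398  0.1578] rot [-1.5706e+00 -1.0000e-04  1.2260e+00] F [-0.56  0.72 -1.08] w 0.0287
t 12.225 pos [ 0.5744 -0.1398  0.158 ] rot [-1.5708e+00 -1.0000e-04  1.2261e+00] F [-0.44 -1.01 -0.92] w 0.0282
t 12.275 pos [ 0.5744 -0.1398  0.158 ] rot [-1.571e+00 -1.000e-04  1.226e+00] F [ 0.07  0.23 -0.9 ] w 0.0284
t 12.325 pos [ 0.5744 -0.1399  0.1581] rot [-1.571e+00 -1.000e-04  1.226e+00] F [ 0.24 -0.7  -0.6 ] w 0.0284
```

View pics/crop9.png

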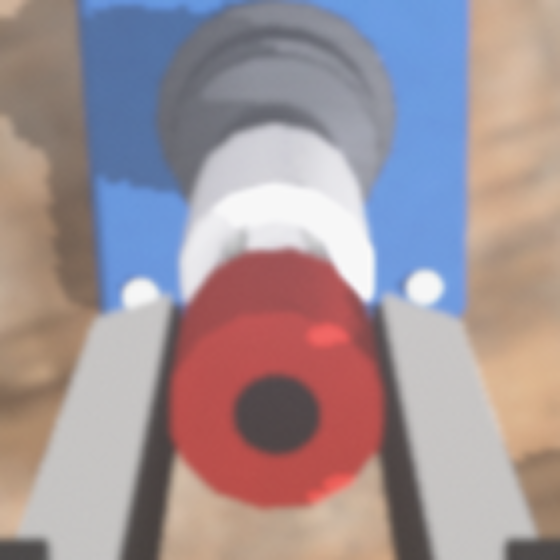

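View pics/s9.png

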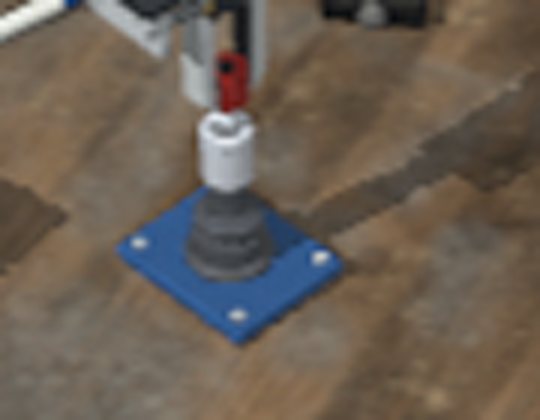

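```bash
python3 - <<'E'
from fit import *
s=robot.snapshot('scene');o=st()
W=s['world_from_camera']
for h in ([.5728,-.1388],[.572,-.1405]):
  print(proj(s,W,[[*h,.130],[*h,.155],[*h,.181],[*h,.04]])*6-np.array([240,150])*6)
  im=cv2.resize(s['color'],None,fx=6,fy=6,interpolation=cv2.INTER_CUBIC)
cv2.polylines(im,[(proj(s,W,circ([.5728,-.1388,.13],.017))*6+2.5).astype(int)],True,(0,255,0),1)
cv2.polylines(im,[(proj(s,W,circ([.5728,-.1388,.181],.015))*6+2.5).astype(int)],True,(255,255,0),1)
cv2.imwrite('pics/s10.png',im[900:1320,1440:1980])
E
```

```text
t 12.425 pos [ 0.5744 -0.1399  0.1581] rot [-1.571e+00 -1.000e-04  1.226e+00] F [-0.08  0.27 -0.83] w 0.0282
[[221.68657263 124.66247105]
 [221.10491298  95.79271024]
 [220.4890661   65.22612019]
 [223.69935782 224.56389418]]
[[224.01825238 123.45586035]
 [223.45724736  94.58624184]
 [222.86327304  64.02000556]
 [225.95959188 223.35822924]]
```

View pics/s10.png

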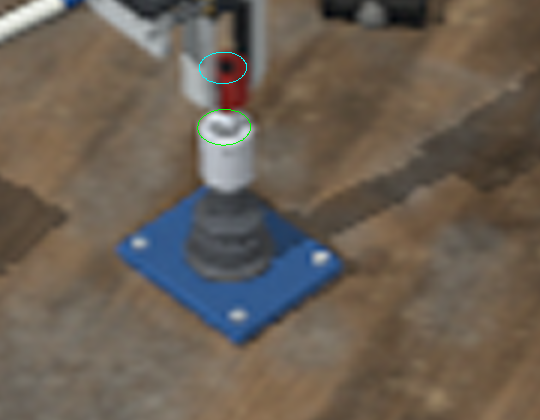

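```bash
for i in 1; do python3 -m creep '[[0,1.5,0,0,0,0,255],[0,3,0,0,0,0,255],[0,4.5,0,0,0,0,255],[0,6,0,0,0,0,255],[0,6,0,0,0,0,255]]'; done; python3 - <<'E'
from h import *
for i in range(3): s=robot.snapshot('wrist'); o=st()
E
```

```text
time: 13.05
tool_pos: [0.5742, -0.1398, 0.1517]
ee_rot: [-1.57, -0.0, 1.226]
wrist_force: [0.0, -0.4, -0.8]
width: 0.0285
t 13.1 pos [ 0.5743 -0.1398  0.1518] rot [-1.5706e+00 -1.0000e-04  1.2260e+00] F [-0.01 -0.25 -0.15] w 0.0284
t 13.15 pos [ 0.5743 -0.1398  0.152 ] rot [-1.5708e+00 -1.0000e-04  1.2260e+00] F [-0.31 -0.19 -0.28] w 0.0285
t 13.2 pos [ 0.5744 -0.1398  0.152 ] rot [-1.5709e+00 -1.0000e-04  1.2260e+00] F [ 0.64  0.15 -0.5 ] w 0.0287
```

```bash
for i in 1; do python3 -m creep '[[0,1,0,0,0,0,255],[0,2,0,0,0,0,255],[0,3,0,0,0,0,255],[0,4,0,0,0,0,255],[0,4,0,0,0,0,255]]'; done; python3 - <<'E'
from h import *
for i in range(3): s=robot.snapshot('wrist'); o=st()
E
```

```text
time: 13.82
tool_pos: [0.5744, -0.1399, 0.1479]
ee_rot: [-1.571, -0.0, 1.226]
wrist_force: [-0.6, 0.3, -0.1]
width: 0.0286
t 13.875 pos [ 0.5744 -0.1399  0.148 ] rot [-1.571 -0.     1.226] F [-0.07 -0.39 -0.82] w 0.0287
t 13.925 pos [ 0.5744 -0.1399  0.148 ] rot [-1.571e+00 -1.000e-04  1.226e+00] F [ 0.12 -0.43 -0.15] w 0.0287
t 13.975 pos [ 0.5744 -0.1399  0.148 ] rot [-1.5709 -0.      1.226 ] F [ 0.28 -1.45 -0.61] w 0.0289
```

```bash
for i in 1; do python3 -m creep '[[0,1,0,0,0,0,255],[0,2,0,0,0,0,255],[0,3,0,0,0,0,255],[0,3,0,0,0,0,255]]'; done; python3 - <<'E'
from h import *
for i in range(3): s=robot.snapshot('wrist'); o=st()
E
```

```text
time: 14.48
tool_pos: [0.5749, -0.1401, 0.1458]
ee_rot: [-1.573, 0.0, 1.226]
wrist_force: [1.2, -1.2, 3.2]
width: 0.0285
t 14.525 pos [ 0.5748 -0.1401  0.1458] rot [-1.5726e+00  1.0000e-04  1.2259e+00] F [ 0.59 -0.81  4.15] w 0.0285
t 14.575 pos [ 0.5748 -0.1401  0.1457] rot [-1.5726 -0.      1.2259] F [ 0.2  -1.18  3.65] w 0.0288
t 14.625 pos [ 0.5748 -0.1401  0.1457] rot [-1.5726 -0.      1.2259] F [ 1.51 -1.8   3.27] w 0.0287
```

```bash
python3 - <<'E'
from h import *
s=robot.snapshot('wrist'); cv2.imwrite('pics/w11.png',cv2.resize(s['color'][170:310,210:350],None,fx=4,fy=4,interpolation=cv2.INTER_CUBIC))
E
```

```text
(no output)
```

View pics/w11.png

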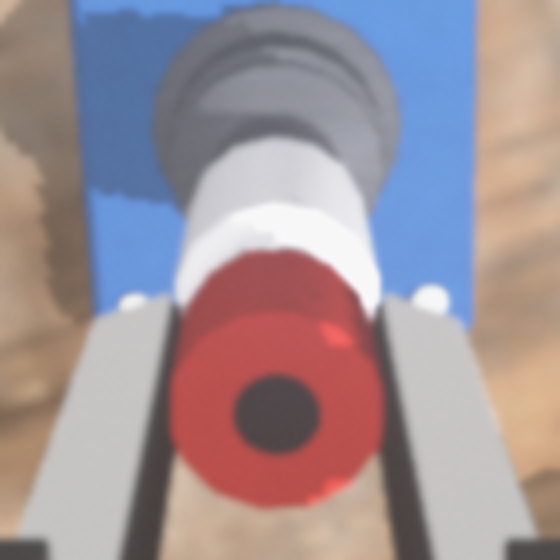

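```bash
python3 -m creep '[[0,0.7,0,0,0,0,255],[0,1.4,0,0,0,0,255],[0,2,0,0,0,0,255]]'; python3 - <<'E'
from h import *
for i in range(2): s=robot.snapshot('wrist'); o=st()
E
```

```text
time: 15.05
tool_pos: [0.5748, -0.1399, 0.1441]
ee_rot: [-1.573, -0.0, 1.226]
wrist_force: [0.4, -0.3, 6.6]
width: 0.0286
t 15.1 pos [ 0.5748 -0.1399  0.144 ] rot [-1.5726e+00 -2.0000e-04  1.2260e+00] F [ 0.63 -1.33  7.16] w 0.0287
t 15.15 pos [ 0.5748 -0.1399  0.144 ] rot [-1.5725e+00 -3.0000e-04  1.2260e+00] F [-0.06 -0.28  5.78] w 0.0284
```

```bash
python3 -m creep '[[0,0.7,0,0,0,0,255],[0,1.4,0,0,0,0,255],[0,2,0,0,0,0,255]]'; python3 -m creep '[[0,0.7,0,0,0,0,255],[0,1.4,0,0,0,0,255],[0,2,0,0,0,0,255]]';python3 - <<'E'
from h import *
for i in range(2): s=robot.snapshot('wrist'); o=st()
cv2.imwrite('pics/w12.png',cv2.resize(s['color'][170:310,210:350],None,fx=4,fy=4,interpolation=cv2.INTER_CUBIC))
E
```

```text
time: 15.52
tool_pos: [0.5747, -0.14, 0.142]
ee_rot: [-1.572, 0.0, 1.226]
wrist_force: [-0.9, -0.9, 6.7]
width: 0.0287
time: 15.9
tool_pos: [0.5747, -0.14, 0.1406]
ee_rot: [-1.573, -0.0, 1.226]
wrist_force: [-0.7, -1.3, 9.1]
width: 0.0286
t 15.95 pos [ 0.5747 -0.14    0.1406] rot [-1.5727e+00 -1.0000e-04  1.2259e+00] F [ 0.43 -0.21  7.98] w 0.0283
t 16.0 pos [ 0.5747 -0.14    0.1406] rot [-1.5728 -0.      1.226 ] F [-0.07  0.12  8.12] w 0.0283
```

View pics/w12.png

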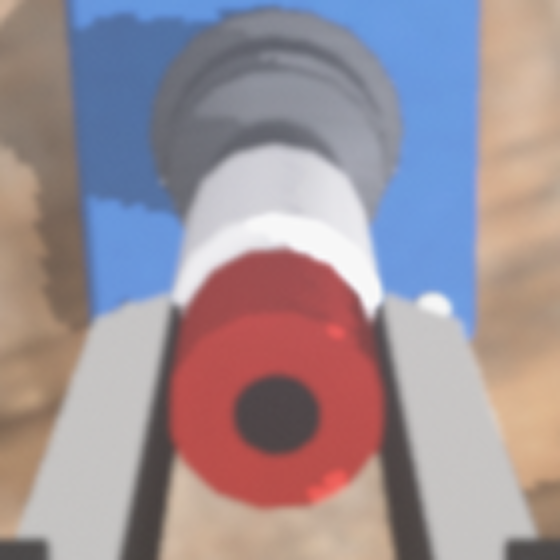

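```bash
python3 -m creep '[[0,0.7,0,0,0,0,255],[0,1.4,0,0,0,0,255],[0,2,0,0,0,0,255]]'; python3 -m creep '[[0,0.7,0,0,0,0,255],[0,1.4,0,0,0,0,255],[0,2,0,0,0,0,255]]';python3 - <<'E'
from h import *
for i in range(2): s=robot.snapshot('wrist'); o=st()
E
```

```text
time: 16.38
tool_pos: [0.5741, -0.1397, 0.137]
ee_rot: [-1.57, -0.0, 1.226]
wrist_force: [1.6, -1.9, 0.7]
width: 0.0287
time: 16.75
tool_pos: [0.5744, -0.1399, 0.1343]
ee_rot: [-1.57, -0.0, 1.226]
wrist_force: [2.3, -2.3, 0.5]
width: 0.0284
t 16.8 pos [ 0.5744 -0.1399  0.1344] rot [-1.5705 -0.      1.226 ] F [ 2.6  -1.58 -0.21] w 0.0289
t 16.85 pos [ 0.5744 -0.1399  0.1345] rot [-1.5706  0.      1.2259] F [ 2.23 -1.6  -0.74] w 0.0285
```

```bash
python3 -m creep '[[0,0.5,0,0,0,0,255],[0,1,0,0,0,0,255],[0,1.5,0,0,0,0,255],[0,1.5,0,0,0,0,255]]'; python3 - <<'E'
from h import *
for i in range(3): s=robot.snapshot('wrist'); o=st()
E
```

```text
time: 17.35
tool_pos: [0.5745, -0.1399, 0.1337]
ee_rot: [-1.571, -0.0, 1.226]
wrist_force: [3.3, -1.6, 1.2]
width: 0.0286
t 17.4 pos [ 0.5745 -0.1399  0.1337] rot [-1.5713e+00 -1.0000e-04  1.2260e+00] F [ 2.32 -1.33  1.31] w 0.0284
t 17.45 pos [ 0.5745 -0.1399  0.1337] rot [-1.5713e+00 -1.0000e-04  1.2260e+00] F [ 2.69 -1.78  1.19] w 0.0288
t 17.5 pos [ 0.5745 -0.1399  0.1336] rot [-1.5712e+00 -1.0000e-04  1.2260e+00] F [ 3.08 -1.87  1.11] w 0.0284
```

```bash
python3 -m creep '[[0,0.5,0,0,0,0,255],[0,1,0,0,0,0,255],[0,1.5,0,0,0,0,255],[0,1.5,0,0,0,0,255]]'; python3 - <<'E'
from h import *
for i in range(3): s=robot.snapshot('wrist'); o=st()
cv2.imwrite('pics/w13.png',cv2.resize(s['color'][170:310,210:350],None,fx=4,fy=4,interpolation=cv2.INTER_CUBIC))
s=robot.snapshot('scene')
cv2.imwrite('pics/s13.png',cv2.resize(s['color'][150:220,240:330],None,fx=6,fy=6,interpolation=cv2.INTER_CUBIC))
E
```

```text
time: 18.0
tool_pos: [0.5745, -0.1399, 0.1327]
ee_rot: [-1.572, -0.0, 1.226]
wrist_force: [1.3, -1.6, 4.2]
width: 0.0291
t 18.05 pos [ 0.5745 -0.1399  0.1326] rot [-1.5717 -0.      1.226 ] F [ 1.9  -0.54  3.88] w 0.0285
t 18.1 pos [ 0.5745 -0.1399  0.1326] rot [-1.5716e+00 -1.0000e-04  1.2261e+00] F [ 1.33 -2.03  5.45] w 0.0287
t 18.15 pos [ 0.5745 -0.1399  0.1326] rot [-1.5717 -0.      1.226 ] F [ 0.3  -1.29  5.57] w 0.0285
```

View pics/w13.png

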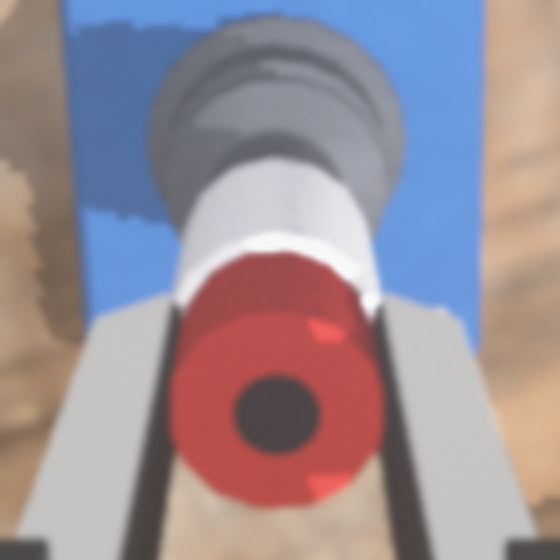

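View pics/s13.png

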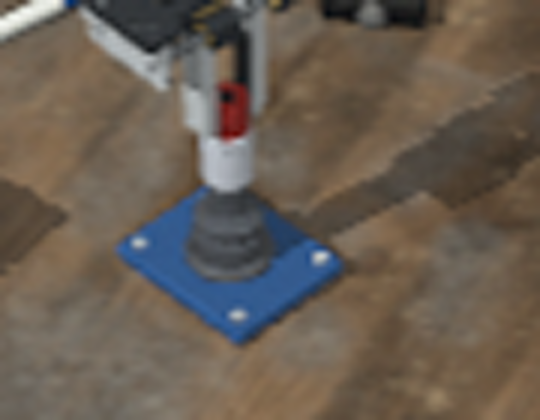

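```bash
python3 -m creep '[[0,0.5,0,0,0,0,255],[0,1,0,0,0,0,255],[0,1.5,0,0,0,0,255],[0,1.5,0,0,0,0,255]]'; python3 - <<'E'
from h import *
for i in range(2): s=robot.snapshot('wrist'); o=st()
E
python3 -m creep '[[0,0.5,0,0,0,0,255],[0,1,0,0,0,0,255],[0,1,0,0,0,0,255]]'; python3 - <<'E'
from h import *
for i in range(3): s=robot.snapshot('wrist'); o=st()
cv2.imwrite('pics/w14.png',cv2.resize(s['color'][170:310,210:350],None,fx=4,fy=4,interpolation=cv2.INTER_CUBIC))
E
```

```text
time: 18.7
tool_pos: [0.5746, -0.1399, 0.1323]
ee_rot: [-1.572, -0.0, 1.226]
wrist_force: [0.2, -0.8, 8.8]
width: 0.0285
t 18.75 pos [ 0.5746 -0.1399  0.1323] rot [-1.5725  0.      1.2261] F [-0.74 -0.07  9.52] w 0.0285
t 18.8 pos [ 0.5746 -0.1399  0.1323] rot [-1.5724  0.      1.226 ] F [-0.35 -0.85  8.47] w 0.0287
time: 19.18
tool_pos: [0.5746, -0.1399, 0.1322]
ee_rot: [-1.573, -0.0, 1.226]
wrist_force: [-0.7, -0.6, 11.0]
width: 0.0286
t 19.225 pos [ 0.5746 -0.1399  0.1322] rot [-1.573   0.      1.2261] F [-1.   -1.71 12.61] w 0.0289
t 19.275 pos [ 0.5746 -0.1399  0.1322] rot [-1.573 -0.     1.226] F [-1.28 -1.27 11.31] w 0.0289
t 19.325 pos [ 0.5746 -0.1399  0.1322] rot [-1.573   0.      1.2261] F [-1.94 -0.78 12.32] w 0.0289
```

View pics/w14.png

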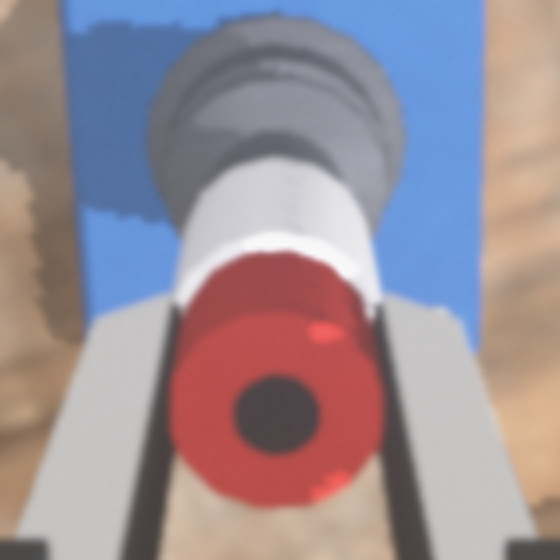

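```bash
python3 -m creep '[[0,-1,0,0,0,0,255],[0,-2,0,0,0,0,255],[0,-3,-0.2,0,0,0,255],[0,-4,-0.5,0,0,0,255],[0,-4,-0.5,0,0,0,255]]'; python3 - <<'E'
from h import *
for i in range(3): s=robot.snapshot('wrist'); o=st()
E
python3 -m creep '[[0,-0.5,0,0,0,0,255],[0,-1,0,0,0,0,255],[0,-1.5,0,0,0,0,255],[0,-2,0,0,0,0,255],[0,-2,0,0,0,0,255]]'; python3 - <<'E'
from h import *
for i in range(3): s=robot.snapshot('wrist'); o=st()
cv2.imwrite('pics/w15.png',cv2.resize(s['color'][170:310,210:350],None,fx=4,fy=4,interpolation=cv2.INTER_CUBIC))
E
```

```text
time: 19.95
tool_pos: [0.5745, -0.1399, 0.1328]
ee_rot: [-1.57, -0.0, 1.226]
wrist_force: [1.8, -1.5, 2.3]
width: 0.0287
t 20.0 pos [ 0.5745 -0.1399  0.1328] rot [-1.5696e+00 -1.0000e-04  1.2260e+00] F [ 0.34 -1.31  1.95] w 0.0287
t 20.05 pos [ 0.5745 -0.1399  0.1328] rot [-1.5696e+00 -1.0000e-04  1.2260e+00] F [ 1.87 -2.16  1.77] w 0.0287
t 20.1 pos [ 0.5745 -0.1399  0.1329] rot [-1.5697e+00 -1.0000e-04  1.2260e+00] F [ 2.41 -1.53  1.16] w 0.0289
time: 20.72
tool_pos: [0.5745, -0.1398, 0.1348]
ee_rot: [-1.57, -0.0, 1.226]
wrist_force: [2.6, -1.6, -3.9]
width: 0.0284
t 20.775 pos [ 0.5745 -0.1398  0.1348] rot [-1.5695e+00 -1.0000e-04  1.2261e+00] F [ 1.44 -1.89 -4.56] w 0.0285
t 20.825 pos [ 0.5745 -0.1399  0.1349] rot [-1.5696e+00 -1.0000e-04  1.2260e+00] F [ 2.64 -2.14 -4.43] w 0.0287
t 20.875 pos [ 0.5745 -0.1399  0.1349] rot [-1.5696e+00 -2.0000e-04  1.2260e+00] F [ 2.05 -0.63 -4.61] w 0.0287
```

View pics/w15.png

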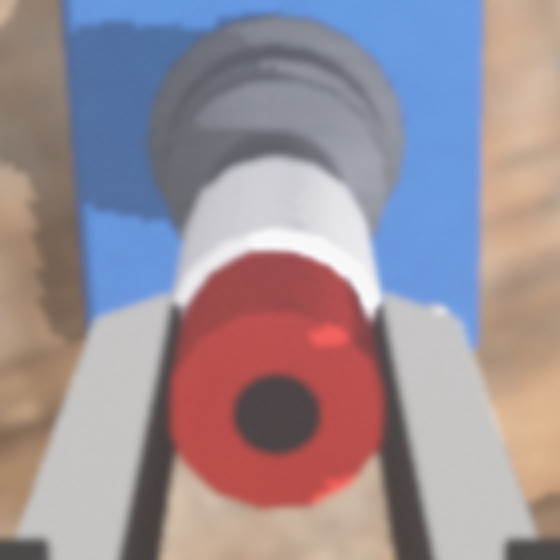

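```bash
python3 -m creep '[[0,-0.2,0,0,0,0,255],[0,-0.4,0,0,0,0,255],[0,-0.6,0,0,0,0,255],[0,-0.8,0,0,0,0,255],[0,-1,0,0,0,0,255]]'; python3 - <<'E'
from h import *
for i in range(3): s=robot.snapshot('wrist'); o=st()
E
```

```text
time: 21.5
tool_pos: [0.5744, -0.1399, 0.1356]
ee_rot: [-1.569, -0.0, 1.226]
wrist_force: [1.9, -1.7, -8.9]
width: 0.0287
t 21.55 pos [ 0.5744 -0.1398  0.1356] rot [-1.5692e+00 -1.0000e-04  1.2260e+00] F [  1.66  -1.42 -10.47] w 0.0284
t 21.6 pos [ 0.5744 -0.1398  0.1356] rot [-1.5692e+00 -1.0000e-04  1.2260e+00] F [ 1.94 -1.52 -9.63] w 0.0283
t 21.65 pos [ 0.5744 -0.1399  0.1357] rot [-1.5693e+00 -1.0000e-04  1.2260e+00] F [  1.68  -0.27 -10.42] w 0.0287
```

```bash
python3 -m creep '[[0,-0.2,0,0,0,0,255],[0,-0.4,0,0,0,0,255],[0,-0.5,0,0,0,0,255],[0,-0.5,0,0,0,0,255]]'; python3 - <<'E'
from h import *
for i in range(2): s=robot.snapshot('wrist'); o=st()
cv2.imwrite('pics/w16.png',cv2.resize(s['color'][170:310,210:350],None,fx=4,fy=4,interpolation=cv2.INTER_CUBIC))
E
```

```text
time: 22.15
tool_pos: [0.5744, -0.1399, 0.1362]
ee_rot: [-1.569, -0.0, 1.226]
wrist_force: [2.1, -1.5, -14.2]
width: 0.0286
t 22.2 pos [ 0.5744 -0.1398  0.1362] rot [-1.5692e+00 -1.0000e-04  1.2260e+00] F [  2.    -0.45 -13.87] w 0.0289
t 22.25 pos [ 0.5743 -0.1399  0.1362] rot [-1.5692e+00 -1.0000e-04  1.2260e+00] F [  1.75  -0.93 -14.55] w 0.0286
```

View pics/w16.png

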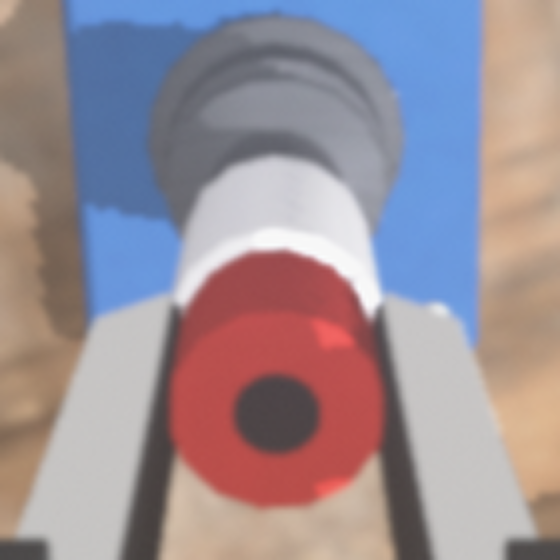

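```bash
python3 - <<'E'
from h import *
for i in range(5): s=robot.snapshot('wrist'); o=st()
E
python3 -m creep '[[0,0,0,0,0,0,255],[0,0,0,0,0,0,255],[0,0,0,0,0,0,255],[0,0,0,0,0,0,255],[0,0,0,0,0,0,255]]'; python3 - <<'E'
from h import *
for i in range(2): s=robot.snapshot('wrist'); o=st()
E
```

```text
t 22.3 pos [ 0.5744 -0.1398  0.1363] rot [-1.5693e+00 -1.0000e-04  1.2260e+00] F [  1.55  -1.2  -14.84] w 0.0285
t 22.35 pos [ 0.5744 -0.1398  0.1363] rot [-1.5693e+00 -1.0000e-04  1.2261e+00] F [  1.85  -1.05 -14.45] w 0.0283
t 22.4 pos [ 0.5744 -0.1399  0.1363] rot [-1.5693e+00 -1.0000e-04  1.2260e+00] F [  1.99  -1.48 -15.97] w 0.0287
t 22.45 pos [ 0.5744 -0.1398  0.1364] rot [-1.5694e+00 -1.0000e-04  1.2260e+00] F [  1.74  -1.06 -16.23] w 0.0287
t 22.5 pos [ 0.5744 -0.1399  0.1364] rot [-1.5694e+00 -1.0000e-04  1.2260e+00] F [ -0.06  -0.51 -15.55] w 0.0284
time: 23.12
tool_pos: [0.5744, -0.1398, 0.1366]
ee_rot: [-1.57, -0.0, 1.226]
wrist_force: [0.2, -0.9, -17.6]
width: 0.0284
t 23.175 pos [ 0.5745 -0.1398  0.1366] rot [-1.5696e+00 -1.0000e-04  1.2260e+00] F [  0.17   0.51 -18.19] w 0.0288
t 23.225 pos [ 0.5745 -0.1399  0.1366] rot [-1.5696e+00 -1.0000e-04  1.2260e+00] F [  0.07  -1.33 -18.2 ] w 0.0287
```

```bash
python3 -m creep '[[0,0.4,0,0,0,0,255],[0,0.8,0,0,0,0,255],[0,0.8,0,0,0,0,255]]'; python3 - <<'E'
from h import *
for i in range(3): s=robot.snapshot('wrist'); o=st()
E
```

```text
time: 23.6
tool_pos: [0.5746, -0.1399, 0.1364]
ee_rot: [-1.57, -0.0, 1.226]
wrist_force: [-1.8, -0.8, -15.8]
width: 0.0287
t 23.65 pos [ 0.5746 -0.1399  0.1363] rot [-1.5703e+00 -2.0000e-04  1.2261e+00] F [ -1.03  -0.28 -15.01] w 0.0286
t 23.7 pos [ 0.5746 -0.1399  0.1364] rot [-1.5704e+00 -1.0000e-04  1.2260e+00] F [ -1.5    0.13 -16.36] w 0.0285
t 23.75 pos [ 0.5746 -0.1399  0.1363] rot [-1.5704e+00 -2.0000e-04  1.2261e+00] F [ -1.68   0.06 -14.51] w 0.0282
```

```bash
python3 -m creep '[[0,0.2,0,0,0,0,255],[0,0.2,0,0,0,0,255],[0,0.2,0,0,0,0,255]]'; python3 - <<'E'
from h import *
for i in range(3): s=robot.snapshot('wrist'); o=st()
E
```

```text
time: 24.12
tool_pos: [0.5747, -0.1399, 0.1362]
ee_rot: [-1.571, -0.0, 1.226]
wrist_force: [-1.7, 0.9, -13.4]
width: 0.0282
t 24.175 pos [ 0.5747 -0.1399  0.1361] rot [-1.5706e+00 -2.0000e-04  1.2260e+00] F [ -2.18   0.42 -12.73] w 0.0288
t 24.225 pos [ 0.5747 -0.1399  0.1362] rot [-1.5707e+00 -2.0000e-04  1.2260e+00] F [ -2.72   0.71 -14.34] w 0.0287
t 24.275 pos [ 0.5747 -0.1399  0.1361] rot [-1.5706e+00 -2.0000e-04  1.2260e+00] F [ -2.69   0.65 -13.17] w 0.0284
```

```bash
python3 -m creep '[[0,-0.1,0,0,0,0,255],[0,-0.1,0,0,0,0,255],[0,-0.1,0,0,0,0,255],[0,-0.1,0,0,0,0,255]]'; python3 - <<'E'
from h import *
for i in range(3): s=robot.snapshot('wrist'); o=st()
E
```

```text
time: 24.78
tool_pos: [0.5748, -0.1399, 0.1361]
ee_rot: [-1.571, -0.0, 1.226]
wrist_force: [-3.2, 0.3, -13.1]
width: 0.0283
t 24.825 pos [ 0.5748 -0.1399  0.1361] rot [-1.5707e+00 -2.0000e-04  1.2260e+00] F [ -2.62   0.51 -13.79] w 0.0286
t 24.875 pos [ 0.5748 -0.1399  0.1361] rot [-1.5707e+00 -2.0000e-04  1.2260e+00] F [ -2.48   1.13 -13.26] w 0.0285
t 24.925 pos [ 0.5748 -0.1399  0.1361] rot [-1.5707e+00 -2.0000e-04  1.2260e+00] F [ -3.2    0.72 -13.32] w 0.0288
```

```bash
python3 -m creep '[[0,0.4,0.1,0,0,0,255],[0,0.8,0.2,0,0,0,255],[0,1.2,0.3,0,0,0,255],[0,1.6,0.3,0,0,0,255],[0,2,0.3,0,0,0,255]]'; python3 -m creep '[[0,0.4,0,0,0,0,255],[0,0.8,0,0,0,0,255],[0,1.2,0,0,0,0,255],[0,1.6,0,0,0,0,255],[0,2,0,0,0,0,255]]'; python3 - <<'E'
from h import *
for i in range(4): s=robot.snapshot('wrist'); o=st()
E
```

```text
time: 25.55
tool_pos: [0.5753, -0.1403, 0.1353]
ee_rot: [-1.574, 0.0, 1.226]
wrist_force: [-2.1, 0.7, -6.4]
width: 0.0286
time: 26.18
tool_pos: [0.5754, -0.1403, 0.1333]
ee_rot: [-1.574, -0.0, 1.226]
wrist_force: [-1.5, -0.7, -0.3]
width: 0.0287
t 26.225 pos [ 0.5754 -0.1402  0.133 ] rot [-1.5735e+00 -1.0000e-04  1.2259e+00] F [-0.99 -0.03 -0.68] w 0.0287
t 26.275 pos [ 0.5754 -0.1403  0.1329] rot [-1.5735e+00 -1.0000e-04  1.2259e+00] F [-0.14  0.34  1.3 ] w 0.0283
t 26.325 pos [ 0.5754 -0.1402  0.1329] rot [-1.5734e+00 -1.0000e-04  1.2259e+00] F [-0.19  0.43  0.76] w 0.0286
t 26.375 pos [ 0.5754 -0.1402  0.1329] rot [-1.5733e+00 -1.0000e-04  1.2259e+00] F [-0.8   0.04  0.56] w 0.0285
```

```bash
python3 -m creep '[[0,0.4,0,0,0,0,255],[0,0.8,0,0,0,0,255],[0,1.2,0,0,0,0,255],[0,1.6,0,0,0,0,255],[0,1.6,0,0,0,0,255]]'; python3 - <<'E'
from h import *
for i in range(3): s=robot.snapshot('wrist'); o=st()
E
```

```text
time: 27.0
tool_pos: [0.5754, -0.1403, 0.1325]
ee_rot: [-1.574, -0.0, 1.226]
wrist_force: [-1.2, -0.4, 6.6]
width: 0.0286
t 27.05 pos [ 0.5754 -0.1403  0.1325] rot [-1.5741 -0.      1.226 ] F [-0.88 -0.11  7.35] w 0.0287
t 27.1 pos [ 0.5754 -0.1402  0.1324] rot [-1.5741e+00 -1.0000e-04  1.2260e+00] F [-1.34 -0.1   7.01] w 0.0288
t 27.15 pos [ 0.5754 -0.1402  0.1325] rot [-1.5741e+00 -1.0000e-04  1.2260e+00] F [-1.1   0.61  7.18] w 0.0286
```

```bash
python3 -m creep '[[0,-0.4,0,0,0,0,255],[0,-0.8,0,0,0,0,255],[0,-0.9,0,0,0,0,255]]'; python3 - <<'E'
from h import *
st()
E
python3 -m creep '[[0,-0.2,0,0,0,0,150],[0,-0.2,0,0,0,0,100],[0,-0.2,0,0,0,0,60],[0,-0.2,0,0,0,0,60],[0,-0.2,0,0,0,0,60]]'; python3 - <<'E'
from h import *
for i in range(3): s=robot.snapshot('wrist'); o=st()
cv2.imwrite('pics/w17.png',s['color'])
E
```

```text
time: 27.52
tool_pos: [0.5754, -0.1402, 0.1326]
ee_rot: [-1.574, -0.0, 1.226]
wrist_force: [0.5, -0.5, 5.2]
width: 0.0285
t 27.525 pos [ 0.5754 -0.1402  0.1326] rot [-1.5736e+00 -1.0000e-04  1.2260e+00] F [ 0.5  -0.51  5.17] w 0.0285
time: 28.15
tool_pos: [0.5745, -0.1399, 0.1314]
ee_rot: [-1.57, -0.0, 1.226]
wrist_force: [-0.1, -0.6, 0.1]
width: 0.0713
t 28.2 pos [ 0.5745 -0.1399  0.1315] rot [-1.5707e+00 -1.0000e-04  1.2260e+00] F [ 0.62 -0.56 -0.01] w 0.0722
t 28.25 pos [ 0.5746 -0.1399  0.1316] rot [-1.5708e+00 -1.0000e-04  1.2260e+00] F [0.93 0.93 0.28] w 0.0719
t 28.3 pos [ 0.5746 -0.1399  0.1316] rot [-1.5709e+00 -1.0000e-04  1.2260e+00] F [-0.64  0.2  -0.02] w 0.0717
```

View pics/w17.png

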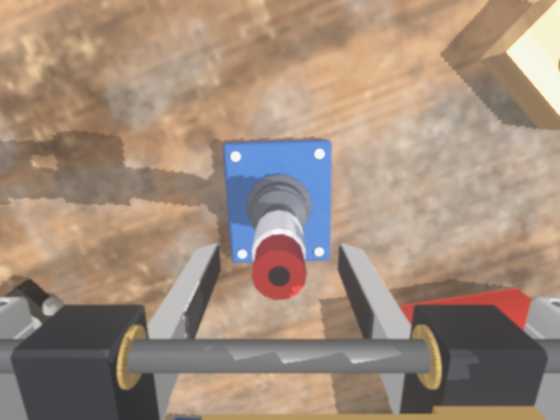

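Released; the cap's head stands at (279,272), centred between the open fingers and on the hub. Next I retreat straight up and check it.

```bash
python3 -m creep '[[0,-10,0,0,0,0,60],[0,-30,0,0,0,0,30],[0,-60,0,0,0,0,0],[0,-100,0,0,0,0,0],[0,-130,0,0,0,0,0]]'; python3 -m creep '[[0,0,20,0,0,0,0],[0,0,50,0,0,0,0],[0,0,70,0,0,0,0],[0,0,70,0,0,0,0]]'; python3 - <<'E'
from fit import *
for i in range(5): s=robot.snapshot('wrist')
o=st()
cv2.imwrite('pics/w18.png',s['color'])
s=robot.snapshot('scene');W=s['world_from_camera']
im=cv2.resize(s['color'],None,fx=6,fy=6,interpolation=cv2.INTER_CUBIC)
cv2.polylines(im,[(proj(s,W,circ([.5735,-.1395,.156],.015))*6+2.5).astype(int)],True,(255,255,0),1)
cv2.imwrite('pics/s18.png',im[900:1320,1440:1980])
for c in('scene','wrist'):
  for n in ('cap_head','cap_shoulder'): print(c,n,[(np.round(d['point'],4),round(d['p'],2)) for d in robot.landmark_of(n,c)[:2]])
E
```

```text
time: 28.92
tool_pos: [0.5749, -0.14, 0.2646]
ee_rot: [-1.574, -0.0, 1.226]
wrist_force: [1.2, -0.2, -0.1]
width: 0.0941
time: 29.42
tool_pos: [0.5083, -0.116, 0.2632]
ee_rot: [-1.574, -0.0, 1.226]
wrist_force: [-0.1, 0.3, 0.4]
width: 0.0941
t 29.675 pos [ 0.5092 -0.1165  0.2614] rot [-1.5706e+00 -1.0000e-04  1.2259e+00] F [-0.48 -0.09 -0.2 ] w 0.0942
scene cap_head [(array([ 0.5756, -0.1413,  0.1465]), 0.44)]
scene cap_shoulder [(array([ 0.5768, -0.1389,  0.129 ]), 0.48)]
wrist cap_head []
wrist cap_shoulder [(array([ 0.5746, -0.1391,  0.1284]), 0.59)]
```

View pics/w18.png

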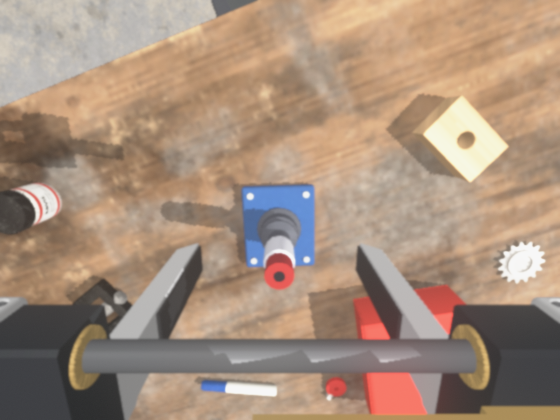

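View pics/s18.png

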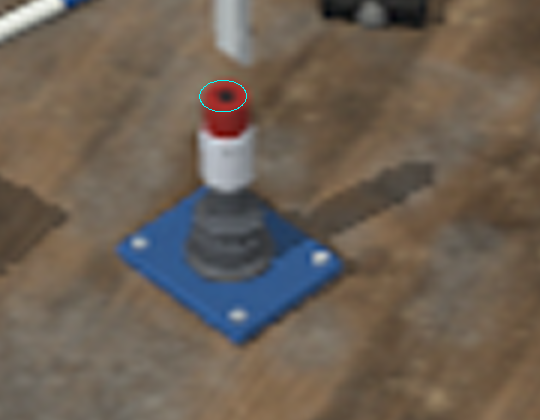

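```bash
python3 - <<'E'
from h import *
print(robot.close_job()); st()
E
```

```text
the job is handed in; nothing more can be done
None
the job is handed in; nothing more can be done
```

The cap is snapped into the hub and held in the pull test. I handed the job in at about 30 s of the 72 s, with the robot clear of everything.

- **Insertion:** The cap passed the balls with about 9 N peak reading. I then pushed it against the rim at about 12 N, where the hub spring took over as stiffness.
- **Pull test:** I pulled the cap up through about 1.5–2 mm of free play. The readings then rose slowly to about 14 N, and the cap did not visibly slip in the grip.
- **Deviation:** While I held still, the arm's controller let the force creep up to about 18.2 N, above the 12–17 N band but below 22 N. I eased it back and held about 13–15.5 N (single noisy readings 12.7 to 16.4) for another 1.3 s.
- **Return and release:** I eased the cap down and pressed it home at about 7 N. I let it go with about 5 N of push still on it and moved away straight up.
- **Final checks:** The scene picture matches a cap top at 0.156 m, which is fully home. The networks put the shoulder at 0.128–0.129 m against the rim's 0.130 m, within their error. The wrist network did not find the head, though it is plain in that picture. I did not move toward the pedal, jar or cup and felt no contact, but I did not measure their positions again at the end.

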